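# Load a camera battery under the bay's spring flap

### The job

Load the black camera battery into the white charging bay: press the long thumb plate of the spring flap down with one fingertip and keep it pressed so that the flap stays open, while the other fingertip pushes the battery along its lane and under the flap until it is fully home against the back of the bay. Then draw the pushing finger out and let the flap spring shut behind the battery. Only push the battery, never pinch or lift it, and leave the other things on the desk alone.

Things in the scene. Friction and masses are not known exactly. Their poses are not given: they have to be found in the camera images.
- bay: White charging bay fixed to the desk. Origin: on the lane's centreline at the doorway, at desk height; x runs along the lane into the bay (push direction), y towards hinge and thumb plate, z up. 4 mm base from x=-128 to 67 mm. For x<0 an open lane 33 mm wide between rails with tops 9 mm above the desk; for x>0 the bay, 33 mm wide inside, walls 25 mm high, back stop at x=55 mm.
- doorway (a point): On the floor of the lane at the doorway (bay x=0, y=0, 4 mm above the desk). When the flap is shut, its front skirt (bay x=0 to 3 mm, reaching down to 18 mm above the desk) bars the way; pushing the battery against it does not open it. The shut flap's roof is 28.5 mm above the desk.
- flap (a joint): Bare aluminium flap: 0 shut, 1.31 rad fully open (end stop). Hinge along bay x at y=23 mm, 16 mm above the desk. A spring shuts it (1 to 5 N at the thumb plate). The roof swings up towards +y; from 1.1 rad the doorway is clear for the battery and a finger. Fully open it stands between lane and thumb plate: upper edge 60 mm above the desk, lower side reaching 10 mm outside the hinge. Shuts by itself.
- thumb_plate (a point): Ribbed aluminium plate, one piece with the flap, 3 mm thick, 125 mm long (bay x=-113 to 12 mm, so also beside the open lane), 42 mm wide from the hinge outwards. This point: on the hinge line at bay x=0. Flap shut: it rises outwards at 60 degrees; pressed straight down to fully open: it slopes 15 degrees down and outwards. A fingertip can slide along it in bay x while holding it down.
- thumb_edge (a point): Middle of the thumb plate's free edge (flap shut: bay x=-50, y=44 mm, 52 mm above the desk; it goes down and outwards). Press straight down with the finger's inner side at bay y=36 to 41 mm (about 30 mm clear between the fingers). Fully open, that fingertip is about 14 mm above the desk, so the other finger, level with it and near bay y=0, can push the battery.
- battery_center (a point): Centre of the battery, half-way up. It starts lying in the open lane, roughly in line with it, 14 mm above the desk. Fully home against the back stop it is at bay x = 31 mm.
- battery: Black camera battery, a block 48 mm long (x), 28 mm wide (y), 20 mm tall (z), about 60 g; origin at the centre of its underside, which is 4 mm above the desk on the bay's base. Its x points along the lane towards the bay. Its rear face is 24 mm behind the centre.
- lens_cap: Bystander: loose black lens cap, 62 mm across, 9 mm thick, origin under its centre. Leave alone.
- switch_jar: Bystander: loose small clear jar with white cap, 48 mm across, 55 mm tall, origin under its centre. Leave alone.
- card_case: Bystander: loose grey memory card case, 60 x 42 x 14 mm, origin under its centre. Leave alone.
- spare_keycap: Bystander: loose cream keycap, 18 x 36 x 10 mm, origin under its centre. Leave alone.
Not all that is in view belongs to the job. What is shaped like the battery but purple is not meant.

How it is judged:
On the way, in this order (a step that is already met when the one before it is completed fails the run):
1. the flap is held open by a finger on the thumb plate while the battery is still outside (value of joint flap above 0.9 rad and contact force between the fingers and flap above 0.3 N and x of battery_center in the frame of bay below 0 m), for 0.2 s.
2. the battery is pushed fully home while a finger still holds the thumb plate down (value of joint flap above 0.9 rad and contact force between the fingers and flap above 0.3 N and x of battery_center in the frame of bay between 0.028 and 0.035 m and z of battery_center in the frame of bay below 0.018 m and angle between the x axis of battery and the x axis of bay, either way round below 0.2 rad), for 0.1 s.
At the end, for the whole second after the job is handed in: The battery lies flat and at rest in the bay within 3 mm of the back stop, and the flap is shut (below 0.08 rad) (x of battery_center in the frame of bay between 0.028 and 0.035 m and z of battery_center in the frame of bay below 0.018 m and angle between the x axis of battery and the x axis of bay, either way round below 0.2 rad and value of joint flap below 0.08 rad and linear speed of battery below 0.01 m/s); the robot touches nothing.
It fails at once if the battery is lifted (more than 12 mm) or tipped (more than 0.35 rad) (height (world z) of battery_center above 0.026 m or angle between battery's own z axis and vertical above 0.35 rad).
It fails at once if a bystander is moved more than 15 mm (distance of any of lens_cap, switch_jar, card_case, spare_keycap from where it was at the start of the episode above 0.015 m).
It also fails if it takes over 45 s, if anything falls off the work surface, if the arm or the gripper's body presses on something with over 40 N, if the wrist force passes 120 N, or if a joint passes its speed limit or range.

### The arm

A 7-joint arm with a two-finger parallel gripper is mounted at the origin on the work surface. World frame = base frame: x ahead of the robot, y to its left, z up, the work surface at z = 0. Lengths are in m, angles in rad, forces in N, time in s.
With the tool pointing down it reaches from about 0.425 to 0.875 m from the base axis. Payload 4.7 kg.
Tool frame: the origin (TCP) lies at the very end of the fingers, on their centre line; the grasp point (between the pads) lies 19 mm behind it; z points along the fingers, y is the line along which they close (so a half turn about z gives the same grasp; the last joint's range is limited). The gripper opens to 87 mm and grips with 3 to 60 N. Pads are 19 mm wide; open, the fingers measure 117 mm over their backs; the gripper's body (75 mm by 190 mm) begins 51 mm behind the grasp point.
Start: joints at [1.162, 0.321, -0.07, 1.45, 0.023, 1.371, -0.057], TCP at [0.267, -0.593, 0.223] pointing down, gripper open.
Joint ranges: [-2.86, 2.86], [-0.3, 2.09], [-1.38, 1.24], [0.06, 2.45], [-1.56, 4.7], [0.09, 2.05], [-2.69, 2.69]. Speed limits (rad/s): [2.57, 2.57, 3.14, 3.14, 3.14, 3.14, 3.14].

### API

Orientations are given as a unit quaternion [w, x, y, z].
In Python, from bench import ctrl gives the robot as it stands.
- The arm moves only by the tool play_rows, never from a script. Its argument "moves" is a list of rows, each an object of numbers: "hand": the finger opening in m, from 0 to 0.087; "dx", "dy", "dz": the shift along the tool's x, y, z in m; "twist": the turn about the tool's z in degrees. A call has 1 to 12 rows; each row is the pose to reach, as a shift and turn from the pose commanded when the call began, along the tool's axes at that moment; what a row does not reach only later rows make up. A row lasts 1/10 s, in which the tool goes at most 50 mm and 8.59 degrees, less where a joint would pass 70% of its speed; a pose out of reach is approached as far as the arm can. A call with a gripper value outside its range is refused whole. The fingers move at their own pace and stop on an object; "newtons" is the grip in N (left out, the last holds). Time passes only in rows, so rows that repeat a pose let the fingers close. It gives the time, the measured TCP pose, the force, the opening and the grip force at its end, in the units of the state.
- ctrl.observe(): the state, without advancing time (a new reading comes with each control period).
- ctrl.grab_frame(name): name is "side" or "top"; returns a dict with "frame" (420x560x3 uint8, red, green, blue), "fx", "fy", "cx", "cy" (pixels), "R" (3x3) and "t" (3): a world point X has camera coordinates R X + t. Camera axes: x right, y down, z forward; pixel columns grow to the right and rows downward; lengths in m; the calibration is good to about 2 mm. A picture is of the moment at which its call begins. There is no depth.
- ctrl.job_done(): hands the job in; it is judged then, once.
Trained networks look in a picture, given as the dict that the camera call returned (one of the last four; its "shot" number tells which), for a name from the list of things; names that differ only in an ending like _2 or _b are one class to them, and where a whole thing is asked for, a point or a joint stands for the part that bears it (a point fixed in the world has none). Each returns a list of dicts, best first, with "confidence" (0 to 1); they miss things now and then, are a little off and sometimes report something else, mostly with a low value. They report only what shows in the picture. A call takes as long as a camera call. They do not tell look-alikes from the thing itself.
- ctrl.outline_of(picture, thing): "pixels" (420x560 bool, what is visible of it) and "bbox" ([centre column, centre row, width, height] in pixels, round what is visible of it).
The state is a dict: "clock": time; "q": joint angles; "joint_velocities": joint speeds; "joint_efforts": joint torques, N m; "tool_pos": TCP position; "eef_rot": TCP orientation; "wrist_force": force on the tool from outside, world axes, zero at the start; "wrist_torque": the same for the moment, N m; "gripper_width": finger opening in m; "finger_force": force on a finger pad.
Only numpy, scipy, OpenCV 4.12 (cv2) and the standard library are available. Lean on these libraries where they do the work, as an engineer would, in place of code of your own. Each camera call takes 0.05 s, during which the arm holds its last target. There are 200 camera calls.

## Working session

There is one attempt and no reset: what is moved stays moved. The work goes in short steps, Python scripts to look and compute and a tool call to move; the robot and the scene stay as the last step left them, time stands still between calls to the robot, and variables do not carry over. Pictures are saved under pics/ and viewed, at most 10 in all, crops included, and the job is handed in when it is done.

Besides the shell and the picture viewer there is one more tool, called after "Call:" as a command line: name --argument value ..., lists and objects as JSON in quotes. play_rows: Moves the arm, as the interface text tells. Its arguments: {"type":"object","properties":{"moves":{"type":"array","items":{"type":"object","properties":{"hand":{"type":"number"},"dx":{"type":"number"},"dy":{"type":"number"},"dz":{"type":"number"},"twist":{"type":"number"}}}},"newtons":{"type":"number"}},"required":["moves"]}

```bash
mkdir -p pics; cat > h.py <<'E'
import numpy as np, cv2
from bench import ctrl
def save(p,n): cv2.imwrite('pics/'+n,cv2.cvtColor(p['frame'],cv2.COLOR_RGB2BGR))
def px2w(p,u,v,z):
    R=np.array(p['R']);t=np.array(p['t']);c=-R.T@t
    d=R.T@np.array([(u-p['cx'])/p['fx'],(v-p['cy'])/p['fy'],1]);return c+d*(z-c[2])/d[2]
def w2px(p,X):
    c=np.array(p['R'])@np.array(X)+np.array(p['t']);return [p['fx']*c[0]/c[2]+p['cx'],p['fy']*c[1]/c[2]+p['cy']]
E
python3 - <<'E'
from h import *
s=ctrl.observe();print(s['clock'],s['tool_pos'],s['eef_rot'],s['gripper_width'])
for n in('top','side'):
    p=ctrl.grab_frame(n);save(p,n+'1.png');print(n,p['fx'],-np.array(p['R']).T@p['t'])
    for k in('bay','battery','thumb_plate','lens_cap','switch_jar','card_case','spare_keycap'):
        print(k,[(np.round(o['bbox']).tolist(),round(o['confidence'],2)) for o in ctrl.outline_of(p,k)[:3]])
a=cv2.imread('pics/top1.png');E
E
```

```text
0.0 [ 0.26643579 -0.59227639  0.22146147] [-9.23160426e-04  9.77735969e-01  2.09836763e-01 -2.34866609e-04] 0.08698410746709903
top 425.2491106190724 [0.44260385 0.08174451 0.92013387]
bay [([258.0, 199.0, 49.0, 108.0], 0.85)]
battery [([331.0, 243.0, 12.0, 20.0], 0.87), ([232.0, 315.0, 23.0, 27.0], 0.84), ([261.0, 217.0, 16.0, 28.0], 0.73)]
thumb_plate [([247.0, 207.0, 32.0, 93.0], 0.59), ([294.0, 163.0, 27.0, 25.0], 0.4)]
lens_cap [([293.0, 163.0, 29.0, 30.0], 0.67)]
switch_jar []
card_case [([324.0, 201.0, 34.0, 30.0], 0.88), ([258.0, 207.0, 47.0, 87.0], 0.22)]
spare_keycap [([191.0, 214.0, 18.0, 19.0], 0.49), ([263.0, 217.0, 19.0, 30.0], 0.44)]
side 497.45033630620577 [0.27519362 0.83572187 0.62942408]
bay [([237.0, 236.0, 140.0, 27.0], 0.71), ([256.0, 237.0, 93.0, 20.0], 0.55)]
battery [([310.0, 206.0, 25.0, 18.0], 0.68), ([362.0, 280.0, 27.0, 25.0], 0.55)]
thumb_plate [([255.0, 235.0, 91.0, 20.0], 0.55)]
lens_cap [([227.0, 212.0, 32.0, 20.0], 0.6), ([268.0, 201.0, 33.0, 21.0], 0.45)]
switch_jar [([185.0, 279.0, 30.0, 39.0], 0.57), ([270.0, 201.0, 29.0, 19.0], 0.49), ([238.0, 290.0, 13.0, 19.0], 0.21)]
card_case [([267.0, 202.0, 31.0, 21.0], 0.71)]
spare_keycap [([239.0, 290.0, 12.0, 20.0], 0.7)]Traceback (most recent call last):
  File "<stdin>", line 7, in <module>
NameError: name 'E' is not defined
```

```bash
python3 - <<'E'
import cv2
a=cv2.imread('pics/top1.png')
cv2.imwrite('pics/top1c.png',cv2.resize(a[130:335,170:360],None,fx=2.9,fy=2.9,interpolation=cv2.INTER_CUBIC))
b=cv2.imread('pics/side1.png')
cv2.imwrite('pics/side1c.png',cv2.resize(b[180:310,150:400],None,fx=3.2,fy=3.2,interpolation=cv2.INTER_CUBIC))
E
```

```text
(no output)
```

View pics/top1c.png

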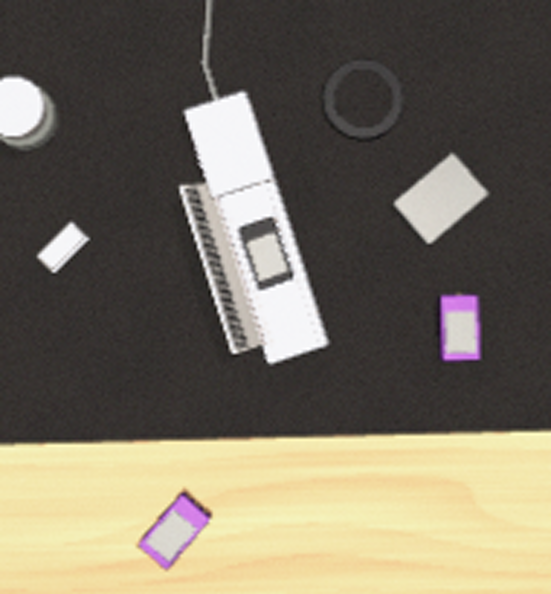

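View pics/side1c.png

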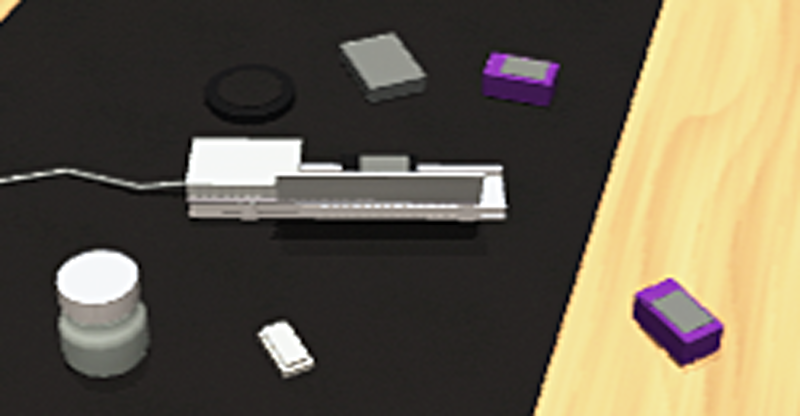

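The lookalikes in the top view are a purple block at (331,243), another at (232,315), and the block in the lane at (261,217). Only the lane block is black and lying in the lane, and the crop confirms it. The bay points up and to the left in the image, with the thumb plate on its left.

```bash
cat >> h.py <<'E'
from scipy.optimize import least_squares
def bayT(q,X):
    c,s=np.cos(q[2]),np.sin(q[2]);return np.array([q[0]+c*X[0]-s*X[1],q[1]+s*X[0]+c*X[1],X[2]])
E
python3 - <<'E'
from h import *
p=ctrl.grab_frame('top');p2=ctrl.grab_frame('side')
T=lambda u,v:(170+u/2.9-.33,130+v/2.9-.33)
S=lambda u,v:(150+u/3.2-.33,180+v/3.2-.33)
obs=[(p,(12,44,52),T(180,186)),(p,(-113,44,52),T(235,353)),(p,(-128,0,8),T(298,353.5)),(p,(0,0,28.5),T(245,188)),(p,(67,0,27),T(215.5,100)),
(p2,(12,44,52),S(276,177)),(p2,(-113,44,52),S(484,177))]
def f(q): return np.concatenate([np.array(w2px(P,bayT(q,np.array(X)/1000)))-o for P,X,o in obs])
best=min((least_squares(f,[.5,.05,a],loss='soft_l1') for a in(0,1.5,3,-1.5)),key=lambda r:r.cost)
q=best.x;print(q,np.degrees(q[2]));print(f(q).reshape(-1,2).round(2))
# battery top corners
C=[T(*c) for c in[(239,228),(272,217),(292,277),(259,289)]]
w=[px2w(p,u,v,.024)[:2] for u,v in C];c,s=np.cos(q[2]),np.sin(q[2])
print('batt in bay',[(np.array([[c,s],[-s,c]])@(x-q[:2])*1000).round(1).tolist() for x in w])
for n,u,v,z in(('jar',(170+20/2.9),130+105/2.9,.055),('key',191,214,.01),('cap',293,163,.009),('case',324,201,.014)):
    print(n,(np.array([[c,s],[-s,c]])@(px2w(p,u,v,z)[:2]-q[:2])*1000).round(0))
st=ctrl.observe();w_,x,y,z=st['eef_rot'];print(st['clock'],np.degrees(2*np.arctan2(y,x)))
for X in[(-95,23,80)]: print(bayT(q,np.array(X)/1000))
# check overlay
a=p['frame'].copy()
np.save('q.npy',q)
E
```

```text
[0.55208283 0.09740293 0.2975648 ] 17.049207369043657
[[-0.43 -0.4 ]
 [-0.59  0.26]
 [ 0.09  0.  ]
 [-0.36 -0.76]
 [ 0.08 -0.1 ]
 [ 0.2  -1.01]
 [ 1.34 -0.59]]
batt in bay [[-27.8, 12.9], [-27.6, -12.4], [-73.7, -12.6], [-74.5, 12.8]]
jar [ 99. 132.]
key [  2. 140.]
cap [  40. -102.]
case [ -60. -139.]
0.9 24.22322251360009
[0.45451433 0.09153883 0.08      ]
```

```bash
cat >> h.py <<'E'
q=np.load('q.npy')
def state():
    s=ctrl.observe();w,x,y,z=s['eef_rot'];th=2*np.arctan2(y,x)
    c,sn=np.cos(q[2]),np.sin(q[2]);b=np.array([[c,sn],[-sn,c]])@(s['tool_pos'][:2]-q[:2])*1000
    print('t',s['clock'],'bay',b.round(1),'z',round(s['tool_pos'][2]*1000,1),'twist to go',round(np.degrees(th-q[2]),2),'w',round(s['gripper_width']*1000,1),'F',np.round(s['wrist_force'],1));return s,th
def go(X):
    s,th=state();d=bayT(q,np.array(X)/1000)-s['tool_pos'];c,n=np.cos(th),np.sin(th)
    print('shift mm',np.round(1000*np.array([c*d[0]+n*d[1],n*d[0]-c*d[1],-d[2]]),1))
E
python3 - <<'E'
from h import *
go((-93,22,120))
s,th=state();d=np.array([.5,-.25])-s['tool_pos'][:2];c,n=np.cos(th),np.sin(th);print(c*d[0]+n*d[1],n*d[0]-c*d[1])
E
```

```text
t 0.9 bay [-475.2 -576.2] z 222.6 twist to go 7.17 w 87.2 F [-0.3  0.   0.6]
shift mm [ 453.9 -545.8  102.6]
t 0.9 bay [-475.2 -576.2] z 222.6 twist to go 7.17 w 87.2 F [-0.3  0.   0.6]
0.353421198184414 -0.21689140531277046
```

Call:
play_rows --moves '[{"dx": 0.04, "dy": -0.024, "hand": 0.033}, {"dx": 0.08, "dy": -0.048, "hand": 0.033}, {"dx": 0.12, "dy": -0.072, "hand": 0.033}, {"dx": 0.16, "dy": -0.096, "hand": 0.033}, {"dx": 0.2, "dy": -0.12, "hand": 0.033}, {"dx": 0.24, "dy": -0.15, "hand": 0.033}, {"dx": 0.28, "dy": -0.18, "hand": 0.033}, {"dx": 0.31, "dy": -0.215, "hand": 0.033}, {"dx": 0.34, "dy": -0.25, "hand": 0.033}, {"dx": 0.365, "dy": -0.285, "hand": 0.033}, {"dx": 0.385, "dy": -0.32, "hand": 0.033}, {"dx": 0.4, "dy": -0.355, "hand": 0.033}]'

```text
validation failed for argument at $.mo...
```

```bash
python3 -c "
from h import *
go((-93,22,120))"
```

```text
t 0.9 bay [-475.2 -576.2] z 222.6 twist to go 7.17 w 87.2 F [-0.3  0.   0.6]
shift mm [ 453.9 -545.8  102.6]
```

Call:
play_rows --moves '[{"dx": 0.04, "dy": -0.024, "dz": 0, "twist": 0, "hand": 0.033}, {"dx": 0.08, "dy": -0.048, "dz": 0, "twist": 0, "hand": 0.033}, {"dx": 0.12, "dy": -0.072, "dz": 0, "twist": 0, "hand": 0.033}, {"dx": 0.16, "dy": -0.096, "dz": 0, "twist": 0, "hand": 0.033}, {"dx": 0.2, "dy": -0.12, "dz": 0, "twist": 0, "hand": 0.033}, {"dx": 0.24, "dy": -0.15, "dz": 0, "twist": 0, "hand": 0.033}, {"dx": 0.28, "dy": -0.18, "dz": 0, "twist": 0, "hand": 0.033}, {"dx": 0.31, "dy": -0.215, "dz": 0, "twist": 0, "hand": 0.033}, {"dx": 0.34, "dy": -0.25, "dz": 0, "twist": 0, "hand": 0.033}, {"dx": 0.365, "dy": -0.285, "dz": 0, "twist": 0, "hand": 0.033}, {"dx": 0.385, "dy": -0.32, "dz": 0, "twist": 0, "hand": 0.033}, {"dx": 0.4, "dy": -0.355, "dz": 0, "twist": 0, "hand": 0.033}]'

```text
clock: 2.1
tool_pos: [0.4862, -0.1026, 0.2228]
eef_rot: [0.0, 0.978, 0.21, 0.0]
wrist_force: [0.1, 0.3, 0.4]
gripper_width: 0.033
finger_force: 0.0
```

```bash
python3 -c "
from h import *
go((-93,22,120))"
```

```text
t 2.1 bay [-121.6 -171.9] z 222.8 twist to go 7.25 w 33.0 F [0.1 0.3 0.4]
shift mm [  52.9 -188.8  102.8]
```

Call:
play_rows --moves '[{"dx": 0.01, "dy": -0.035, "dz": 0.01, "twist": 3, "hand": 0.033}, {"dx": 0.02, "dy": -0.07, "dz": 0.02, "twist": 7.2, "hand": 0.033}, {"dx": 0.03, "dy": -0.105, "dz": 0.04, "twist": 7.2, "hand": 0.033}, {"dx": 0.04, "dy": -0.14, "dz": 0.06, "twist": 7.2, "hand": 0.033}, {"dx": 0.047, "dy": -0.17, "dz": 0.08, "twist": 7.2, "hand": 0.033}, {"dx": 0.053, "dy": -0.189, "dz": 0.103, "twist": 7.2, "hand": 0.033}, {"dx": 0.053, "dy": -0.189, "dz": 0.13, "twist": 7.2, "hand": 0.033}, {"dx": 0.053, "dy": -0.189, "dz": 0.15, "twist": 7.2, "hand": 0.033}, {"dx": 0.053, "dy": -0.189, "dz": 0.15, "twist": 7.2, "hand": 0.033}, {"dx": 0.053, "dy": -0.189, "dz": 0.15, "twist": 7.2, "hand": 0.033}]'

```text
clock: 3.1
tool_pos: [0.4567, 0.0892, 0.0729]
eef_rot: [-0.0, 0.989, 0.148, -0.0]
wrist_force: [-0.0, 0.0, 0.6]
gripper_width: 0.0333
finger_force: 0.0
```

```bash
python3 - <<'E'
from h import *
go((-93,22,30))
p=ctrl.grab_frame('top');p2=ctrl.grab_frame('side')
a=cv2.resize(p['frame'][140:290,200:330],None,fx=3.8,fy=3.8,interpolation=cv2.INTER_CUBIC)[:560]
b=cv2.resize(p2['frame'][170:270,170:330],None,fx=3.,fy=3.,interpolation=cv2.INTER_CUBIC)
cv2.imwrite('pics/a2.png',a[...,::-1]);cv2.imwrite('pics/b2.png',cv2.resize(b,None,fx=1.5,fy=1.5)[...,::-1])
E
```

```text
t 3.1 bay [-93.5  20.1] z 72.9 twist to go -0.03 w 33.3 F [-0.   0.   0.6]
shift mm [ 0.5 -1.9 42.9]
```

View pics/b2.png

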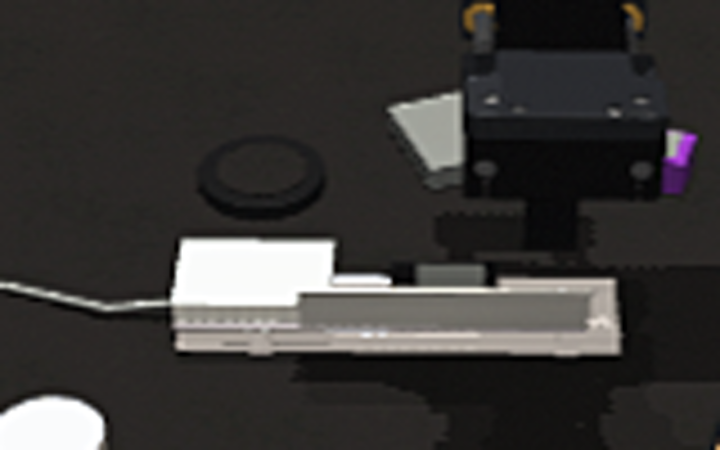

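The side view shows the near finger at crop (550,230), above the plate's outer third and behind the battery's rear edge (495,270). Alignment is right, so I'll press down now.

Call:
play_rows --moves '[{"dx": 0, "dy": -0.002, "dz": 0.01, "twist": 0, "hand": 0.033}, {"dx": 0, "dy": -0.002, "dz": 0.017, "twist": 0, "hand": 0.033}, {"dx": 0, "dy": -0.002, "dz": 0.023, "twist": 0, "hand": 0.033}, {"dx": 0, "dy": -0.002, "dz": 0.029, "twist": 0, "hand": 0.033}, {"dx": 0, "dy": -0.002, "dz": 0.035, "twist": 0, "hand": 0.033}, {"dx": 0, "dy": -0.002, "dz": 0.041, "twist": 0, "hand": 0.033}, {"dx": 0, "dy": -0.002, "dz": 0.046, "twist": 0, "hand": 0.033}, {"dx": 0, "dy": -0.002, "dz": 0.051, "twist": 0, "hand": 0.033}, {"dx": 0, "dy": -0.002, "dz": 0.051, "twist": 0, "hand": 0.033}]'

```text
clock: 4.1
tool_pos: [0.4559, 0.0904, 0.0208]
eef_rot: [-0.0, 0.989, 0.147, -0.0]
wrist_force: [-0.2, 0.4, 1.4]
gripper_width: 0.0331
finger_force: 0.9
```

```bash
python3 - <<'E'
from h import *
go((-93,22,15))
p2=ctrl.grab_frame('side')
b=cv2.resize(p2['frame'][170:270,170:330],None,fx=4.5,fy=4.5,interpolation=cv2.INTER_CUBIC)
cv2.imwrite('pics/b3.png',b[...,::-1])
E
```

```text
t 4.1 bay [-94.   21.6] z 20.8 twist to go -0.09 w 33.1 F [-0.2  0.4  1.4]
shift mm [ 1.  -0.4  5.8]
```

View pics/b3.png

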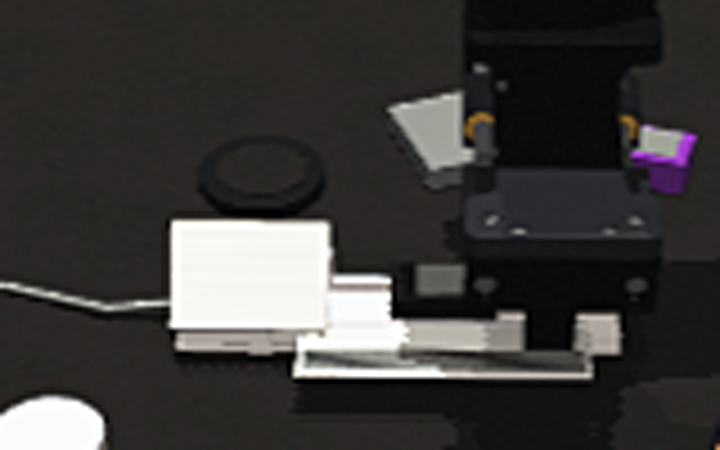

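The flap's roof now stands upright at crop (250,270), with the finger holding the plate at (550,340). The battery at (435,280) hasn't moved. I'll press the last few millimetres.

Call:
play_rows --moves '[{"dx": 0.001, "dy": 0, "dz": 0.003, "twist": 0, "hand": 0.033}, {"dx": 0.001, "dy": 0, "dz": 0.005, "twist": 0, "hand": 0.033}, {"dx": 0.001, "dy": 0, "dz": 0.005, "twist": 0, "hand": 0.033}, {"dx": 0.001, "dy": 0, "dz": 0.005, "twist": 0, "hand": 0.033}]'

```text
clock: 4.55
tool_pos: [0.457, 0.0908, 0.0165]
eef_rot: [0.0, 0.989, 0.148, -0.0]
wrist_force: [-0.3, -1.2, 2.7]
gripper_width: 0.0329
finger_force: 1.5
```

```bash
python3 -c "
from h import *
go((-93,22,15))"
```

```text
t 4.55 bay [-92.9  21.6] z 16.5 twist to go -0.05 w 32.9 F [-0.3 -1.2  2.7]
shift mm [-0.1 -0.4  1.5]
```

Call:
play_rows --moves '[{"dx": 0.004, "dy": 0, "dz": 0.001, "twist": 0, "hand": 0.033}, {"dx": 0.009, "dy": 0, "dz": 0.0015, "twist": 0, "hand": 0.033}, {"dx": 0.015, "dy": 0, "dz": 0.0015, "twist": 0, "hand": 0.033}, {"dx": 0.021, "dy": 0, "dz": 0.0015, "twist": 0, "hand": 0.033}, {"dx": 0.027, "dy": 0, "dz": 0.0015, "twist": 0, "hand": 0.033}, {"dx": 0.033, "dy": 0, "dz": 0.0015, "twist": 0, "hand": 0.033}, {"dx": 0.039, "dy": 0, "dz": 0.0015, "twist": 0, "hand": 0.033}, {"dx": 0.045, "dy": 0, "dz": 0.0015, "twist": 0, "hand": 0.033}, {"dx": 0.05, "dy": 0, "dz": 0.0015, "twist": 0, "hand": 0.033}, {"dx": 0.05, "dy": 0, "dz": 0.0015, "twist": 0, "hand": 0.033}]'

```text
clock: 5.55
tool_pos: [0.506, 0.1065, 0.0153]
eef_rot: [-0.0, 0.989, 0.148, 0.001]
wrist_force: [-0.2, 0.4, 2.6]
gripper_width: 0.0329
finger_force: 1.5
```

```bash
python3 - <<'E'
from h import *
go((-2.5,22,15))
p=ctrl.grab_frame('top');p2=ctrl.grab_frame('side')
a=cv2.resize(p['frame'][140:280,210:310],None,fx=4,fy=4,interpolation=cv2.INTER_CUBIC)
b=cv2.resize(p2['frame'][195:270,180:275],None,fx=4,fy=4,interpolation=cv2.INTER_CUBIC)
o=np.zeros((560,800,3),np.uint8);o[:,:400]=a;o[:300,410:790]=b
cv2.imwrite('pics/c4.png',o[...,::-1])
E
```

```text
t 5.55 bay [-41.4  22.2] z 15.3 twist to go -0.02 w 32.9 F [-0.2  0.4  2.6]
shift mm [38.9  0.2  0.3]
```

View pics/c4.png

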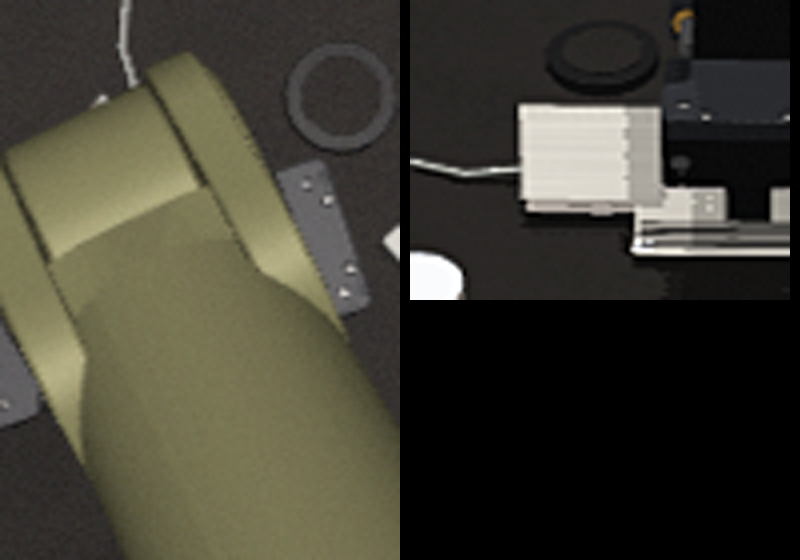

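The flap is held open and the battery is partly under it, hidden behind the roof. I'll keep pushing and slow down near the stop.

Call:
play_rows --moves '[{"dx": 0.005, "dy": 0, "dz": 0, "twist": 0, "hand": 0.033}, {"dx": 0.01, "dy": 0, "dz": 0, "twist": 0, "hand": 0.033}, {"dx": 0.015, "dy": 0, "dz": 0, "twist": 0, "hand": 0.033}, {"dx": 0.02, "dy": 0, "dz": 0, "twist": 0, "hand": 0.033}, {"dx": 0.025, "dy": 0, "dz": 0, "twist": 0, "hand": 0.033}, {"dx": 0.029, "dy": 0, "dz": 0, "twist": 0, "hand": 0.033}, {"dx": 0.032, "dy": 0, "dz": 0, "twist": 0, "hand": 0.033}, {"dx": 0.034, "dy": 0, "dz": 0, "twist": 0, "hand": 0.033}, {"dx": 0.035, "dy": 0, "dz": 0, "twist": 0, "hand": 0.033}]'

```text
clock: 6.55
tool_pos: [0.5383, 0.1164, 0.015]
eef_rot: [-0.0, 0.989, 0.148, -0.0]
wrist_force: [-3.2, -0.7, 3.0]
gripper_width: 0.033
finger_force: 1.7
```

```bash
python3 -c "
from h import *
go((-2.5,22,15))"
```

```text
t 6.55 bay [-7.6 22.2] z 15.0 twist to go -0.02 w 33.0 F [-3.2 -0.7  3. ]
shift mm [ 5.1  0.2 -0. ]
```

Call:
play_rows --moves '[{"dx": 0.001, "dy": 0, "dz": 0, "twist": 0, "hand": 0.033}, {"dx": 0.002, "dy": 0, "dz": 0, "twist": 0, "hand": 0.033}, {"dx": 0.002, "dy": 0, "dz": 0, "twist": 0, "hand": 0.033}]'

```text
clock: 6.85
tool_pos: [0.5403, 0.1169, 0.0151]
eef_rot: [0.0, 0.989, 0.148, 0.0]
wrist_force: [-2.5, -0.1, 2.8]
gripper_width: 0.0331
finger_force: 1.6
```

```bash
python3 -c "
from h import *
go((-2.5,22,15))"
```

```text
t 6.85 bay [-5.6 22.1] z 15.1 twist to go -0.03 w 33.1 F [-2.5 -0.1  2.8]
shift mm [3.1 0.1 0.1]
```

Call:
play_rows --moves '[{"dx": 0.001, "dy": 0, "dz": 0, "twist": 0, "hand": 0.033}, {"dx": 0.002, "dy": 0, "dz": 0, "twist": 0, "hand": 0.033}, {"dx": 0.003, "dy": 0, "dz": 0, "twist": 0, "hand": 0.033}, {"dx": 0.003, "dy": 0, "dz": 0, "twist": 0, "hand": 0.033}]'

```text
clock: 7.25
tool_pos: [0.5425, 0.1175, 0.0149]
eef_rot: [0.0, 0.989, 0.148, -0.001]
wrist_force: [-4.6, -0.4, 5.6]
gripper_width: 0.0331
finger_force: 2.8
```

```bash
python3 -c "
from h import *
go((-2.5,22,15))"
```

```text
t 7.25 bay [-3.3 22. ] z 14.9 twist to go -0.03 w 33.1 F [-4.6 -0.4  5.6]
shift mm [ 0.8  0.  -0.1]
```

Call:
play_rows --moves '[{"dx": 0.001, "dy": 0, "dz": 0, "twist": 0, "hand": 0.033}, {"dx": 0.002, "dy": 0, "dz": 0, "twist": 0, "hand": 0.033}, {"dx": 0.002, "dy": 0, "dz": 0, "twist": 0, "hand": 0.033}, {"dx": 0.002, "dy": 0, "dz": 0, "twist": 0, "hand": 0.033}]'

```text
clock: 7.65
tool_pos: [0.5427, 0.1175, 0.0147]
eef_rot: [0.001, 0.989, 0.148, -0.002]
wrist_force: [-8.4, -2.0, 7.4]
gripper_width: 0.0326
finger_force: 5.0
```

```bash
python3 - <<'E'
from h import *
go((-2.5,22,15))
p2=ctrl.grab_frame('side')
b=cv2.resize(p2['frame'][190:265,180:300],None,fx=6,fy=6,interpolation=cv2.INTER_CUBIC)
cv2.imwrite('pics/d5.png',b[...,::-1])
E
```

```text
t 7.65 bay [-3.1 22. ] z 14.7 twist to go -0.05 w 32.6 F [-8.4 -2.   7.4]
shift mm [ 0.6 -0.  -0.3]
```

View pics/d5.png

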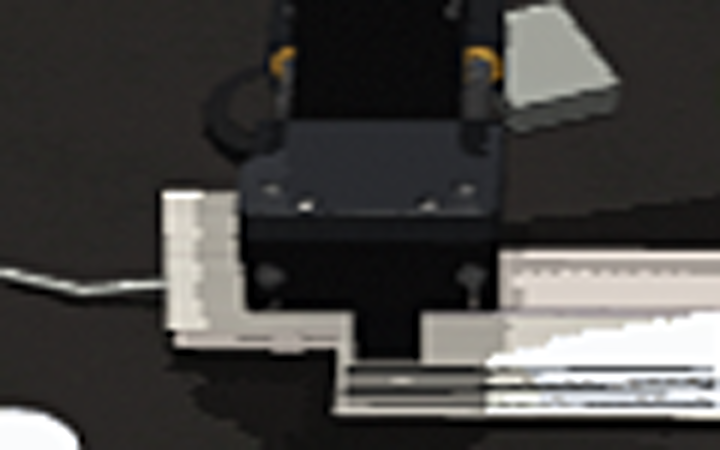

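The tool stopped against a firm resistance at bay x = -3.1, where -2.5 was predicted, and the force rose to 8 N. The lane behind the finger, at crop (600,280), is empty. The battery is home, so I'll draw back with the plate still held.

Call:
play_rows --moves '[{"dx": -0.004, "dy": 0, "dz": 0, "twist": 0, "hand": 0.033}, {"dx": -0.01, "dy": 0, "dz": 0, "twist": 0, "hand": 0.033}, {"dx": -0.018, "dy": 0, "dz": 0, "twist": 0, "hand": 0.033}, {"dx": -0.026, "dy": 0, "dz": 0, "twist": 0, "hand": 0.033}, {"dx": -0.034, "dy": 0, "dz": 0, "twist": 0, "hand": 0.033}, {"dx": -0.042, "dy": 0, "dz": 0, "twist": 0, "hand": 0.033}, {"dx": -0.05, "dy": 0, "dz": 0, "twist": 0, "hand": 0.033}, {"dx": -0.05, "dy": 0, "dz": 0, "twist": 0, "hand": 0.033}]'

```text
clock: 8.5
tool_pos: [0.4953, 0.103, 0.0147]
eef_rot: [0.0, 0.989, 0.148, -0.001]
wrist_force: [-1.3, 1.2, 2.2]
gripper_width: 0.033
finger_force: 1.7
```

Call:
play_rows --moves '[{"dx": 0, "dy": 0, "dz": -0.005, "twist": 0, "hand": 0.033}, {"dx": 0, "dy": 0, "dz": -0.011, "twist": 0, "hand": 0.033}, {"dx": 0, "dy": 0, "dz": -0.017, "twist": 0, "hand": 0.033}, {"dx": 0, "dy": 0, "dz": -0.023, "twist": 0, "hand": 0.033}, {"dx": 0, "dy": 0, "dz": -0.03, "twist": 0, "hand": 0.033}, {"dx": 0, "dy": 0, "dz": -0.037, "twist": 0, "hand": 0.033}, {"dx": 0, "dy": 0, "dz": -0.045, "twist": 0, "hand": 0.033}, {"dx": 0, "dy": 0, "dz": -0.06, "twist": 0, "hand": 0.033}, {"dx": 0, "dy": 0, "dz": -0.09, "twist": 0, "hand": 0.033}, {"dx": 0, "dy": 0, "dz": -0.13, "twist": 0, "hand": 0.033}, {"dx": 0, "dy": 0, "dz": -0.15, "twist": 0, "hand": 0.033}]'

```text
clock: 9.6
tool_pos: [0.4985, 0.1046, 0.1692]
eef_rot: [0.0, 0.989, 0.148, 0.002]
wrist_force: [0.6, -0.3, 0.4]
gripper_width: 0.0327
finger_force: 0.0
```

Call:
play_rows --moves '[{"dx": 0, "dy": 0.04, "dz": -0.01, "twist": 0, "hand": 0.033}, {"dx": 0, "dy": 0.08, "dz": -0.02, "twist": 0, "hand": 0.033}, {"dx": 0, "dy": 0.12, "dz": -0.02, "twist": 0, "hand": 0.033}, {"dx": 0, "dy": 0.16, "dz": -0.02, "twist": 0, "hand": 0.033}, {"dx": 0, "dy": 0.2, "dz": -0.02, "twist": 0, "hand": 0.033}, {"dx": 0, "dy": 0.24, "dz": -0.02, "twist": 0, "hand": 0.033}, {"dx": 0, "dy": 0.24, "dz": -0.02, "twist": 0, "hand": 0.033}]'

```text
clock: 10.3
tool_pos: [0.5677, -0.1334, 0.1855]
eef_rot: [0.001, 0.99, 0.143, 0.0]
wrist_force: [-0.5, -1.6, -0.5]
gripper_width: 0.0332
finger_force: 0.0
```

```bash
python3 - <<'E'
from h import *
state()
p=ctrl.grab_frame('top');p2=ctrl.grab_frame('side')
a=cv2.resize(p['frame'][140:280,190:340],None,fx=3,fy=3,interpolation=cv2.INTER_CUBIC)
b=cv2.resize(p2['frame'][195:270,180:295],None,fx=3,fy=3,interpolation=cv2.INTER_CUBIC)
o=np.zeros((420,800,3),np.uint8);o[:,:450]=a;o[:225,452:797]=b
cv2.imwrite('pics/e6.png',o[...,::-1])
E
```

```text
t 10.3 bay [ -52.8 -225.3] z 185.5 twist to go -0.56 w 33.2 F [-0.5 -1.6 -0.5]
```

View pics/e6.png

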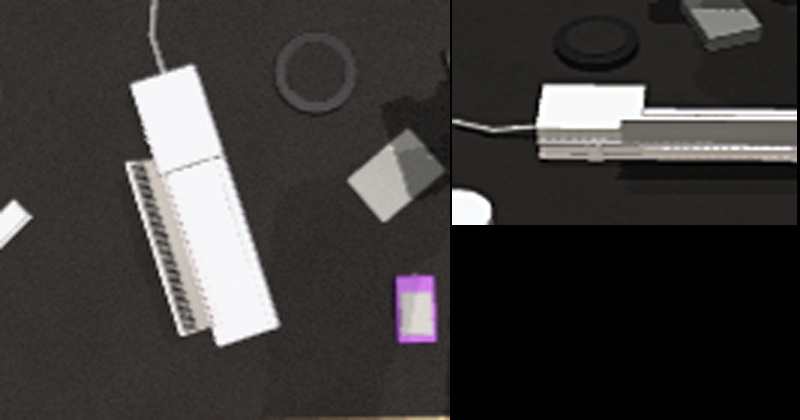

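The flap is shut, with the roof at crop (175,115) and the plate raised at (160,250). The lane at (230,270) is empty, the bystanders haven't moved, and the robot is clear. Handing in.

```bash
python3 -c "
from h import *
state();print(ctrl.job_done())"
```

```text
t 10.4 bay [ -51.  -218.6] z 185.5 twist to go -0.15 w 33.1 F [-0.4  1.1  0.4]
the job is handed in; nothing more can be done
None
```

I pushed the battery in until it hit the back stop, drew the finger out and the flap sprang shut; I handed the job in at 10.4 s, and no verdict came back.

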